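# Dock a filter housing for its leak test and hold the dead-man lever

## Task

Get the filter housing ready for its leak test: first turn the housing where it stands in the nest of the test dock until its side nozzle points straight at the rubber coupling cup (the index line on the nest). Then flip the safety catch aside with its thumb paddle, fully over, and after that pull the T-handled lever towards the robot right to its stop, so that the cup closes over the nozzle. The lever springs back when let go, so finish while holding it at its stop; leave the other things on the worktop where they are.

Things in the scene. Friction and masses are not known exactly. Their poses are not given: they have to be found in the camera images.
- dock: The leak-test dock, bolted down: aluminium base plate 300 x 120 x 12 mm. Origin: centre of the plate's underside, on the worktop. Its x axis runs lengthwise from the lever end (-x, nearer the robot) to the nest end (+x), y to its left, z up. All offsets below are in this frame, in mm. A pressure gauge (46 mm dial, top at z = 101) stands at (-12, -48).
- housing_knob (a point): Middle of the black round knob on top of the loose filter housing, on the housing's vertical axis, 117 mm above the worktop. Knob 32 mm diameter, 26 mm tall (top 130 mm above the worktop), fixed to the housing: turning it turns the housing. Axes: the housing's own, its nozzle points along -x. Housing: stainless can, 0.28 to 0.56 kg, 52 mm diameter, with a 58 mm flange 70 to 88 mm above its foot.
- nozzle_tip (a point): Tip of the housing's side nozzle, 53 mm from the housing's axis and 57 mm above the worktop; the nozzle is a level stub of 12 mm diameter, 27 mm long. At the start it points 30 to 85 degrees away from the coupling, to the dock's right (-y) side.
- nozzle_mark (a point): Where the nozzle tip belongs when it points straight at the coupling: on the dock's centre line, at (52, 0, 57). A short black index line on the nest block lies under this line.
- coupling_mouth (a point): Centre of the open mouth (29 mm inside diameter, narrowing to 19 mm) of the rubber coupling cup on its carriage; the cup opens along the dock's +x, at z = 57. It is at x = 41 while the lever rests and is driven by the lever 29 mm towards the nest.
- catch (a joint): Safety catch, angle in rad: 0 (start, up to 0.15) = its finger lies across in front of the lever and blocks it; 1.6 = fully flipped over to the dock's left (+y), finger and lever clear. It frees the lever from about 1.05. It stays where it is left (about 1 N at the paddle).
- catch_paddle (a point): Middle of the catch's thumb paddle, 22 mm along x, 9 mm thick in y, 30 mm tall (plus a 30 mm stem below). At catch angle 0 it stands upright, 44 mm above the catch's pin, its top 204 mm above the worktop; push it sideways to the dock's left (+y), it swings left and down.
- catch_hinge (a point): Point on the catch's pin right below the paddle, fixed on the dock at (-117.5, 36, 145). The pin runs along the dock's x; the paddle turns about it from +z towards +y.
- lever (a joint): Lever angle in rad: 0 = rest (leaning 0.50 rad from upright towards the nest), 0.70 = its stop, leaning 0.20 rad towards the robot end of the dock. A spring pulls it back to 0: about 4 N at the handle at the start of the pull, 9 N at the stop. While the catch is at 0 it blocks the lever after about 0.06 rad.
- lever_handle (a point): Centre of the lever's black T-handle: a round cross bar of 24 mm diameter, 76 mm long along the dock's y, at the upper end of the lever, 130 mm from its pivot. At rest at about (-23, 0, 214), at the stop at about (-111, 0, 227). The lever below it is a 10 mm round rod, from 66 mm above the pivot downwards a bar 16 mm along x and 12 mm wide in y.
- lever_hinge (a point): Centre of the lever's pivot, fixed on the dock at (-85, 0, 100); the pivot axis is the dock's y.
- timer_mid (a point): Bystander, to be left alone: white bench timer, 68 x 62 x 19 mm, lying flat. The point is its middle, 9 mm above the worktop.
- bottle_mid (a point): Bystander, to be left alone: screw-cap reagent bottle, 48 mm diameter, 115 mm tall. The point is its middle, 57 mm above the worktop.
- cup_mid (a point): Bystander, to be left alone: screw-lid specimen cup, 60 mm diameter, 72 mm tall. The point is its middle, 36 mm above the worktop.
- tape_mid (a point): Bystander, to be left alone: roll of marking tape lying flat, 60 mm diameter, 18 mm high. The point is its middle, 9 mm above the worktop.
- petri_mid (a point): Bystander, to be left alone: petri dish, 66 mm diameter, 15 mm high. The point is its middle, 7 mm above the worktop.
- nest_floor (a point): Centre of the floor of the nest, at (105, 0, 12): a round recess 14 mm deep in a white block (76 x 82 mm, top at z = 26). The housing's foot stands in it with about 1 mm of play and turns there easily.
There are look-alikes about, which are no part of the job. What is shaped like the part that bears housing_knob but orange is not meant.

How it is judged:
By the outcome, as a careful person would: the job done as asked, in the order asked, and still so for the second after the job is handed in, while the arm keeps its last pose, push and grip.
It also fails if it takes over 64 s, if anything falls off the work surface, if the arm or the gripper's body presses on something with over 40 N, if the wrist force passes 120 N, or if a joint passes its speed limit or range.

## Robot

A 6-joint arm with a two-finger parallel gripper is mounted at the origin on a cart in front of the work surface, level with it; the furniture and walls round the work are solid. World frame = base frame: x ahead of the robot, y to its left, z up, the work surface at z = 0. Lengths are in m, angles in rad, forces in N, time in s.
With the tool pointing down it reaches from about 0.3 to 0.95 m from the base axis. Payload 3.1 kg.
Tool frame: the origin (TCP) lies on the centre line of the jaws, within the pads' length; the fingertips stand 19 mm ahead of it and the grasp point (between the pads) is the TCP; z points along the fingers, y is the line along which they close (so a half turn about z gives the same grasp; the last joint's range is limited). The gripper opens to 85 mm and grips with 20 to 120 N. Pads are 22 mm wide; open, the fingers measure 114 mm over their backs; the gripper's body (76 mm by 85 mm) begins 54 mm behind the grasp point. The pads swing forward as they close: fully open they stand 13 mm farther back than shut.
Start: joints at [1.163, 0.308, 1.634, -0, 1.2, -0.07], TCP at [0.207, 0.59, 0.25] pointing down, gripper open.
Joint ranges: [-3.06, 3.06], [-0.79, 1.96], [0.05, 2.63], [-1.19, 4.34], [0.05, 2.64], [-2.94, 2.94]. Speed limits (rad/s): [2.79, 2.79, 3.14, 3.14, 3.14, 3.14].

## Interface

Orientations are given as a unit quaternion [w, x, y, z].
In Python, from plant import env gives the robot as it stands.
- The arm moves only by the shell command python3 -m pendant 'ROWS' [OPENING]. ROWS is JSON, a list that holds one entry, the list of rows, each a list of 4 numbers: the shift along the world's x, y, z in cm, then the turn about the world's z in rad. A call has 1 to 20 rows; each row shifts and turns the commanded pose from where the row before left it; what a row does not reach is not made up. A row lasts 1/10 s, in which the tool goes at most 50 mm and 8.59 degrees, less where a joint would pass 70% of its speed; a pose out of reach is approached as far as the arm can. A call is refused whole if a number of a shift passes 5 or a number of a turn 0.15, either way. A call with a gripper value outside its range is refused whole. OPENING is the opening, from 0 (shut) to 1 (fully open), set as the call begins (- or left out, the last holds). The fingers move at their own pace and stop on an object; the grip force is fixed at half the most. Time passes only in rows, so rows that do not move let the fingers close. It gives the time, the measured TCP pose, the force, the opening and the grip force at its end, in the units of the state.
- env.read_state(): the state, without advancing time (a new reading comes with each control period).
- env.grab_frame(name): name is "side" or "top" or "wrist"; returns a dict with "img" (384x512x3 uint8, red, green, blue), "intrinsics" (3x3 intrinsics, pixels), "extrinsics" (4x4, takes a point from world to camera coordinates). Camera axes: x right, y down, z forward; pixel columns grow to the right and rows downward; lengths in m; the calibration is good to about 2 mm. The wrist camera is an equidistant fisheye: a pixel r from the principal point sees the ray r / f radians off the axis. A picture is of the moment at which its call begins. There is no depth.
- env.hand_in(): hands the job in; it is judged then, once.
The state is a dict: "time": time; "joints": joint angles; "qd": joint speeds; "joint_torque": joint torques, N m; "ee_pos": TCP position; "ee_rot": TCP orientation; "wrist_force": force on the tool from outside, world axes, zero at the start; "torque": the same for the moment, N m; "width": finger opening in m; "finger_force": force on a finger pad.
Only numpy, scipy, OpenCV 4.12 (cv2) and the standard library are available. Lean on these libraries where they do the work, as an engineer would, in place of code of your own. Each camera call takes 0.05 s, during which the arm holds its last target. There are 200 camera calls.

## Working session

There is one attempt and no reset: what is moved stays moved. The work goes in short steps, Python scripts to look and compute and a shell command to move; the robot and the scene stay as the last step left them, time stands still between calls to the robot, and variables do not carry over. Pictures are saved under pics/ and viewed, at most 10 in all, crops included, and the job is handed in when it is done.

```bash
ls; mkdir -p pics; cat > h.py <<'E'
import numpy as np, cv2
from plant import env
def shot(n,name=None):
    f=env.grab_frame(n)
    if name: cv2.imwrite('pics/'+name,f['img'][:,:,::-1]); np.savez('pics/'+name+'.npz',**f)
    return f
def load(name): return np.load('pics/'+name+'.npz')
def ray(f,u,v):
    E=f['extrinsics'];K=f['intrinsics'];R=E[:3,:3];c=-R.T@E[:3,3]
    d=R.T@np.linalg.solve(K,[u,v,1]);return c,d/np.linalg.norm(d)
def onz(f,u,v,z):
    c,d=ray(f,u,v);return c+d*(z-c[2])/d[2]
def proj(f,p):
    E=f['extrinsics'];q=f['intrinsics']@(E[:3,:3]@np.array(p)+E[:3,3]);return q[:2]/q[2]
def tri(f,a,g,b):
    c,d=ray(f,*a);e,h=ray(g,*b)
    s=np.linalg.lstsq(np.c_[d,-h],e-c,rcond=None)[0];p=c+d*s[0];q=e+h*s[1];return (p+q)/2,np.linalg.norm(p-q)
E
python3 - <<'E'
from h import *
a=shot('top','top0.png');b=shot('side','side0.png')
cv2.imwrite('pics/both.png',np.vstack([cv2.resize(x['img'],(400,300)) for x in (a,b)])[:,:,::-1])
s=env.read_state();print(s['time'],s['ee_pos'],s['ee_rot'])
for f in(a,b): print(np.round(-f['extrinsics'][:3,:3].T@f['extrinsics'][:3,3],3))
E
```

```text
pics
0.1 [0.20688843 0.58903524 0.2491516 ] [-2.43641999e-04  1.68106174e-01  9.85768346e-01 -1.01168986e-03]
[0.535 0.036 1.299]
[ 0.61  -0.684  1.292]
```

View pics/top0.png

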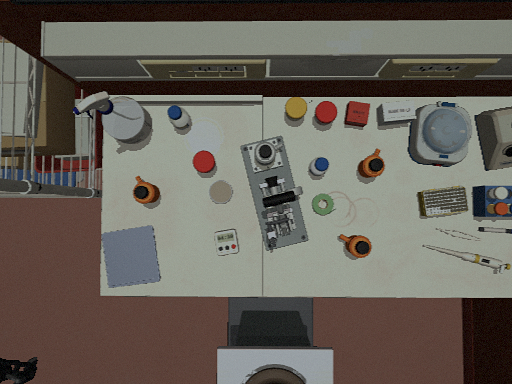

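View pics/side0.png

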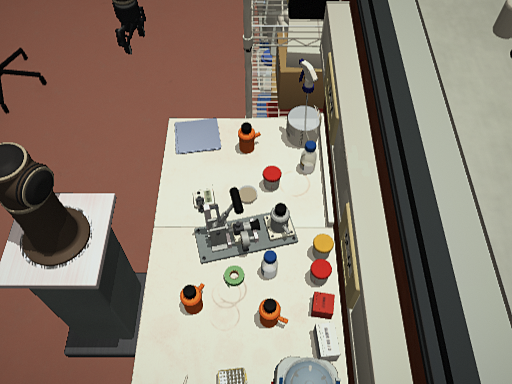

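The top view shows the dock at the centre, with the nest end and steel housing at about (265,153) and the lever end at about (285,240). The three orange housings at (146,190), (372,165) and (357,245) are look-alikes. The steel one standing in the nest is the one meant, and I'll confirm it in an enlarged crop.

```bash
python3 - <<'E'
from h import *
a=load('top0.png')['img'];b=load('side0.png')['img']
A=cv2.resize(a[130:255,230:330],(400,500),interpolation=cv2.INTER_CUBIC)
B=cv2.resize(b[175:275,185:305],(400,333),interpolation=cv2.INTER_CUBIC)
c=np.zeros((500,800,3),np.uint8);c[:,:400]=A;c[:333,400:]=B
cv2.imwrite('pics/crop0.png',c[:,:,::-1])
E
```

```text
(no output)
```

View pics/crop0.png

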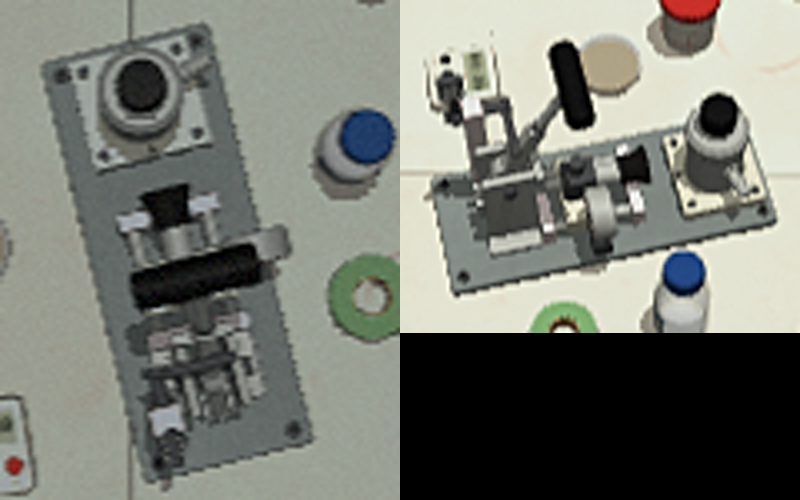

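The crop confirms it: the steel housing with the black knob (crop 140,85 → top px 265,151) stands in the nest, and its nozzle points to the dock's right (crop 205,68). The catch paddle is at crop (165,420), and the T-handle runs from (135,290) to (258,262).

```bash
python3 - <<'E'
from h import *
from scipy.optimize import least_squares
a=load('top0.png');b=load('side0.png')
T=lambda u,v:(230+u/4-.4,130+v/4-.4)
S=lambda u,v:(185+(u-400)/3.333-.4,175+v/3.333-.4)
# black blobs
def blobs(f,x0,y0,x1,y1,t=45):
    m=(f['img'][y0:y1,x0:x1].max(2)<t).astype(np.uint8)
    n,l,s,c=cv2.connectedComponentsWithStats(m)
    return [(s[i,4],np.round(c[i]+[x0,y0],1),s[i,:4]+[x0,y0,0,0]) for i in range(1,n) if s[i,4]>25]
print(blobs(a,235,135,310,250));print(blobs(b,190,175,305,270))
gray=lambda f,r:None
obs=[(a,(150,150,12),T(45,0)),]
cor=[(150,60,12),(150,-60,12),(-150,60,12),(-150,-60,12)]
O=[]
for p,q in zip(cor,[(45,64),(208,25),(148,482),(311,440)]): O.append((a,p,T(*q)))
for p,q in zip([cor[1],cor[2],cor[3]],[(776,222),(430,178),(455,294)]): O.append((b,p,S(*q)))
def W(x,p):
    c,s=np.cos(x[2]),np.sin(x[2]);p=np.array(p)/1000
    return np.array([x[0]+c*p[0]-s*p[1],x[1]+s*p[0]+c*p[1],p[2]])
fun=lambda x:np.concatenate([proj(f,W(x,p))-q for f,p,q in O])
r=least_squares(fun,[.5,0,0.2],loss='soft_l1');print(r.x,np.round(r.fun.reshape(-1,2),1))
x=r.x
for n,p in dict(knobtop=(105,0,130),handle=(-23,0,214),paddle=(-117.5,36,189)).items(): print(n,W(x,p),proj(a,W(x,p)),proj(b,W(x,p)))
t=onz(a,*T(208,68),.057);k=W(x,(105,0,57));d=t-k
print('tip',t,'dist',np.hypot(*d[:2]),'nozzle yaw',np.arctan2(d[1],d[0]),'wanted',x[2]+np.pi)
ts=onz(b,*S(745,190),.057);d=ts-k;print(ts,np.hypot(*d[:2]),np.arctan2(d[1],d[0]))
E
```

```text
[(np.int32(124), array([264.9, 151.2]), array([259, 145,  12,  13])), (np.int32(102), array([271.5, 181.3]), array([265, 176,  13,  12])), (np.int32(326), array([278.8, 198.8]), array([263, 191,  33,  17]))]
[(np.int32(204), array([236.1, 200.4]), array([230, 188,  13,  26])), (np.int32(115), array([280.1, 209.4]), array([275, 203,  11,  13])), (np.int32(77), array([254.8, 224.9]), array([250, 219,  10,  12])), (np.int32(52), array([236.5, 229.4]), array([233, 224,  11,  11]))]
[0.57934036 0.00088644 0.24396482] [[-0.7 -0.1]
 [ 0.4 -0.7]
 [-0.4  0.7]
 [ 1.2  0.7]
 [ 1.2 -0.2]
 [ 0.2 -0.1]
 [-0.4 -0. ]]
knobtop [0.68123109 0.02624939 0.13      ] [265.31876045 150.65587164] [280.77829483 207.22470367]
handle [ 0.55702144 -0.00466926  0.214     ] [278.87785235 199.19854469] [236.24965424 200.57917116]
paddle [0.45662392 0.00743805 0.189     ] [273.44258012 241.74546518] [200.05179537 201.57642925]
tip [ 0.70126786 -0.01799959  0.057     ] dist 0.048574106865534754 nozzle yaw -1.1456008378496754 wanted 3.3855574777449307
[ 0.70517852 -0.01337468  0.057     ] 0.04629844555278832 -1.0271730389395075
```

```bash
python3 -m pendant '[[[0,0,3,0],[0,0,4,0],[2.9,-3.5,0.3,0],[2.9,-3.5,0.3,0],[2.9,-3.5,0.3,0],[2.9,-3.5,0.3,0],[2.9,-3.5,0.3,0],[2.9,-3.5,0.3,0],[2.9,-3.5,0.3,0],[2.9,-3.5,0.3,0],[2.9,-3.5,0.3,0],[2.9,-3.5,0.3,0],[2.9,-3.5,0.3,0],[2.9,-3.5,0.3,0],[2.9,-3.5,0,0],[2.9,-3.5,0,0],[2.9,-3.5,0,0],[0,0,0,0]]]' 1
python3 - <<'E'
from h import *
f=shot('wrist','w0.png');print(f['intrinsics'],np.round(f['extrinsics'],3))
t=shot('top','top1.png')
cv2.imwrite('pics/w0t.png',np.hstack([cv2.resize(f['img'],(512,384)),cv2.resize(t['img'][120:216,225:297],(288,384),interpolation=cv2.INTER_CUBIC)])[:,:,::-1])
E
```

```text
time: 1.9
ee_pos: [0.6446, 0.0596, 0.3547]
ee_rot: [0.0, 0.171, 0.985, -0.001]
wrist_force: [0.0, 0.2, 0.2]
width: 0.0858
finger_force: 0.0
[[297.31863964   0.         252.38839129]
 [  0.         297.31863964 185.49608084]
 [  0.           0.           1.        ]] [[ 0.335  0.942 -0.004 -0.272]
 [ 0.891 -0.316  0.325 -0.63 ]
 [ 0.305 -0.112 -0.946  0.289]
 [ 0.     0.     0.     1.   ]]
```

View pics/w0t.png

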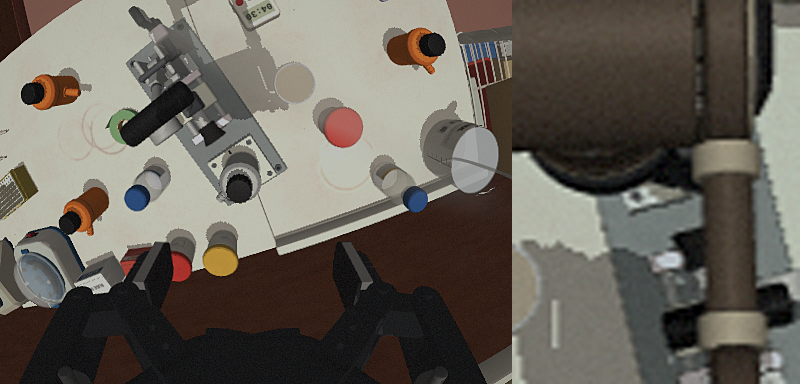

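The wrist view shows the knob at (239,188), with the nozzle towards its left at about (218,180). I'll enlarge it, overlaying where the tip would project for several dock angles.

```bash
cat >> h.py <<'E'
D=(0.57934,0.00089,0.24396)
def W(p,x=D):
    c,s=np.cos(x[2]),np.sin(x[2]);p=np.array(p)/1000
    return np.array([x[0]+c*p[0]-s*p[1],x[1]+s*p[0]+c*p[1],p[2]])
def fproj(f,p):
    E=f['extrinsics'];q=E[:3,:3]@np.array(p)+E[:3,3];r=np.hypot(q[0],q[1]);K=f['intrinsics']
    return K[:2,2]+K[0,0]*np.arctan2(r,q[2])*q[:2]/r
def tip(deg): # degrees away from coupling toward dock right
    t=np.radians(180+deg);return W((105+53*np.cos(t),53*np.sin(t),57))
E
python3 - <<'E'
from h import *
f=load('w0.png');i=f['img'][145:220,190:290];z=8
c=cv2.resize(i,None,fx=z,fy=z,interpolation=cv2.INTER_CUBIC).copy()
for g in range(20,131,10):
    u=((fproj(f,tip(g))-[190,145]+.5)*z).astype(int);cv2.circle(c,tuple(map(int,u)),2,(255,0,0),-1);cv2.putText(c,str(g),tuple(map(int,u)),0,.4,(255,0,0))
u=((fproj(f,W((105,0,130)))-[190,145]+.5)*z);cv2.circle(c,tuple(map(int,u)),3,(0,255,0),-1)
cv2.imwrite('pics/w0z.png',c[:,:,::-1])
E
```

```text
(no output)
```

View pics/w0z.png

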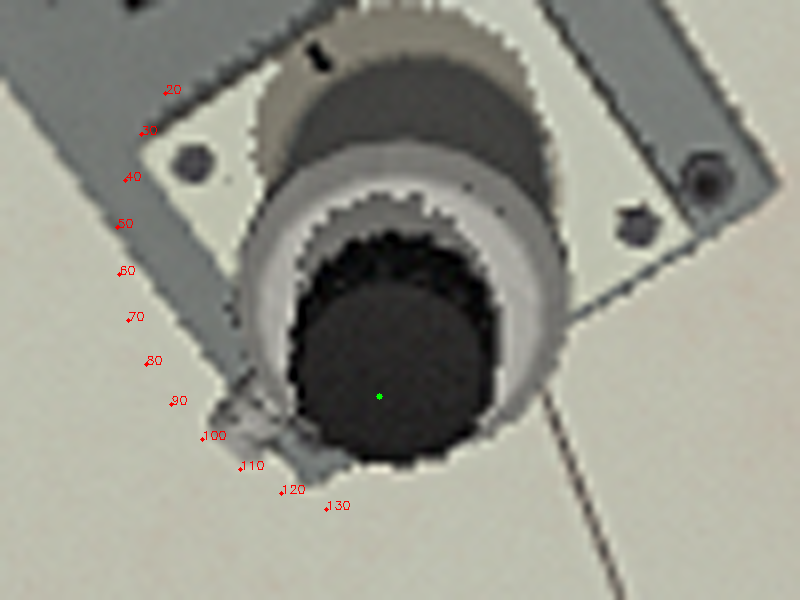

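```bash
python3 - <<'E'
from h import *
a=load('top0.png');b=load('side0.png')
print(tri(a,(264.9,151.2),b,(280.1,209.4)),onz(a,264.9,151.2,.125),onz(b,280.1,209.4,.12))
print('bottle cap',onz(a,321.5,163.5,.115))
w=load('w0.png');K=w['intrinsics'];q=np.array([190+398/8-.5,145+370/8-.5])-K[:2,2];r=np.hypot(*q);t=r/K[0,0]
d=np.array([*(np.sin(t)*q/r),np.cos(t)]);E=w['extrinsics'];R=E[:3,:3];c=-R.T@E[:3,3];d=R.T@d;print('wrist',c+d*(.13-c[2])/d[2])
s=env.read_state();print(s['joints'],s['ee_pos'],s['time'])
E
```

```text
(array([0.68068833, 0.02712922, 0.11671468]), np.float64(0.0016117944233285293)) [0.68046974 0.02727123 0.125     ] [0.67969303 0.02499853 0.12      ]
bottle cap [ 0.65009726 -0.11703224  0.115     ]
wrist [0.67810684 0.03046901 0.13      ]
[ 3.11781302e-02  2.76748847e-01  1.46311533e+00  6.49422077e-04
  1.40418705e+00 -1.19964928e+00] [0.64206856 0.06373727 0.35499898] 2.0
```

```bash
python3 -m pendant '[[[1.9,-1.8,-2,0],[1.9,-1.9,-3,0],[0,0,-4,0],[0,0,-4,0],[0,0,-4,0],[0,0,-3,0],[0,0,-2,0],[0,0,-1,0],[0,0,0,0],[0,0,0,0],[0,0,0,0]]]' 0.75; python3 - <<'E'
from h import *
s=env.read_state();print(s['ee_pos'],s['wrist_force'])
w=shot('wrist','w1.png');cv2.imwrite('pics/w1v.png',w['img'][:,:,::-1])
E
```

```text
time: 3.1
ee_pos: [0.6815, 0.028, 0.1285]
ee_rot: [0.002, 0.168, 0.986, 0.0]
wrist_force: [-0.1, 0.0, 0.4]
width: 0.0642
finger_force: 0.0
[0.68153913 0.02802727 0.12852304] [-0.13529288  0.00293959  0.41495193]
```

View pics/w1v.png

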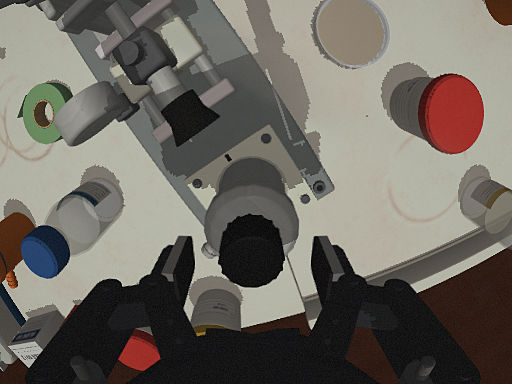

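The knob (251,252) is centred between the pads (180 and 325), and the nozzle stub shows at about (210,248). Next I'll close on the knob.

```bash
python3 -m pendant '[[[0,0,-0.3,0],[0,0,0,0],[0,0,0,0],[0,0,0,0],[0,0,0,0],[0,0,0,0],[0,0,0,0],[0,0,0,0]]]' 0
```

```text
time: 3.95
ee_pos: [0.6807, 0.0277, 0.1238]
ee_rot: [0.001, 0.168, 0.986, 0.0]
wrist_force: [0.4, 1.0, 4.1]
width: 0.0303
finger_force: 60.1
```

```bash
python3 -m pendant '[[[0,0,0,-0.10],[0,0,0,-0.14],[0,0,0,-0.14],[0,0,0,-0.14],[0,0,0,-0.14],[0,0,0,-0.14],[0,0,0,-0.14],[0,0,0,-0.14],[0,0,0,-0.14],[0,0,0,-0.14],[0,0,0,-0.14],[0,0,0,-0.14],[0,0,0,-0.11],[0,0,0,0],[0,0,0,0],[0,0,0,0]]]' && python3 - <<'E'
from h import *
w=shot('wrist','w2.png');s=shot('side','side2.png')
A=cv2.resize(w['img'],(533,400));
u=fproj(w,tip(0));print(u,proj(s,tip(0)))
B=cv2.resize(s['img'][175:265,225:305],(267,300),interpolation=cv2.INTER_CUBIC)
c=np.zeros((400,800,3),np.uint8);c[:,:533]=A;c[:300,533:]=B
cv2.imwrite('pics/v2.png',c[:,:,::-1])
E
```

```text
time: 5.55
ee_pos: [0.6803, 0.0275, 0.1239]
ee_rot: [0.0, 0.864, 0.504, 0.0]
wrist_force: [-1.3, -1.0, 5.3]
width: 0.0303
finger_force: 60.4
[204.97289541 255.76247011] [262.54735921 223.59233994]
```

View pics/v2.png

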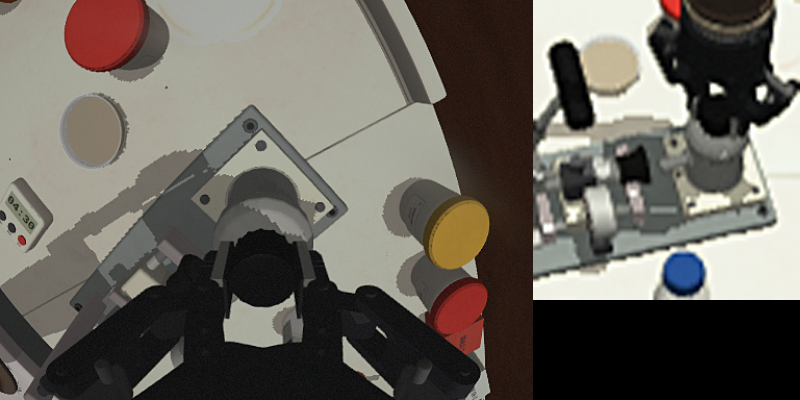

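The side crop shows the nozzle now facing the coupling, at about (668,148), but the view is too oblique to judge the angle. I'll release, retreat to above the catch and measure from the top camera.

```bash
python3 -m pendant '[[[0,0,0,0],[0,0,0,0],[0,0,0,0],[0,0,0,0],[0,0,2,0],[0,0,4,0],[0,0,4.5,0],[0,0,4.5,0],[0,0,4.5,0],[-3,-0.6,4.1,0.11],[-4,-0.8,0,0.13],[-4,-0.8,0,0.13],[-4,-0.8,0,0.13],[-4,-0.8,0,0.13],[-2.8,-0.5,0,0.13],[0,0,0,0],[0,0,0,0]]]' 0.75 && python3 - <<'E'
from h import *
t=shot('top','top3.png');s=shot('side','side3.png');w=shot('wrist','w3.png')
z=8
def crop(f,x,y,w_,h_,pr,k=1):
    c=cv2.resize(f['img'][y:y+h_,x:x+w_],None,fx=z,fy=z,interpolation=cv2.INTER_CUBIC).copy()
    for g in (-30,-20,-10,0,10,20):
        u=(pr(f,tip(g))-[x,y]+.5)*z;cv2.circle(c,(int(u[0]),int(u[1])),2,(255,0,0) if g else (0,255,0),-1)
    return c
A=crop(t,245,135,48,60,proj);B=crop(s,250,190,48,60,proj)
cv2.imwrite('pics/v3.png',np.hstack([A,B])[:,:,::-1]);print(A.shape)
print(fproj(w,tip(0)))
E
```

```text
time: 7.35
ee_pos: [0.4628, -0.0152, 0.3588]
ee_rot: [0.001, 0.617, 0.787, 0.001]
wrist_force: [-0.0, 0.7, 1.1]
width: 0.064
finger_force: 0.0
(480, 384, 3)
[362.41296438 155.46930761]
```

View pics/v3.png

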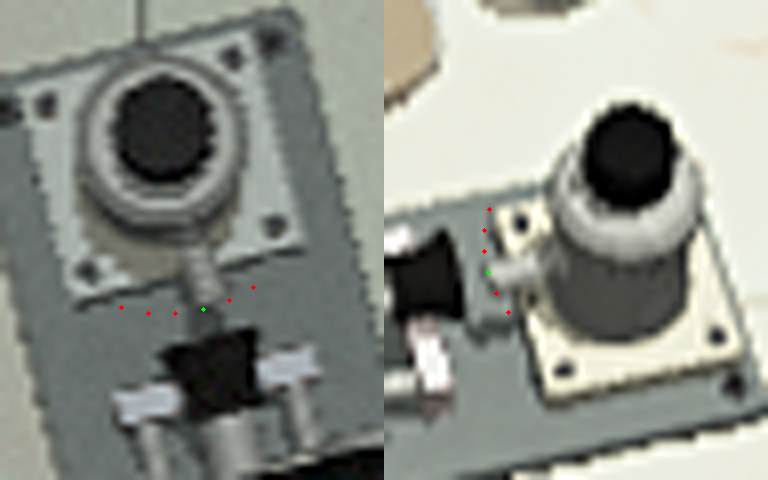

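Both views put the nozzle tip on the 0° mark: tip at crop (206,298) in the top view against the mark at (203,309), and (489,271) against (488,272) in the side view. I'll quantify that and work out the catch moves.

```bash
python3 - <<'E'
from h import *
t=load('top3.png');s=load('side3.png');k=W((105,0,57))
def ang(p):
    d=p-k;return np.degrees(np.arctan2(d[1],d[0])-D[2]-np.pi)%360,np.hypot(*d[:2])
print(ang(onz(t,245+206/8-.5,135+298/8-.5,.057)))
print(ang(onz(s,250+(489-384)/8-.5,190+271/8-.5,.057)))
for p in [(-117.5,12,0),(-117.5,36,0),(-117.5,70,0),(-117.5,80,0)]: print(W(p))
# paddle check: dark pixels in top0/side0
print(proj(t,W((-117.5,36,204))),env.read_state()['ee_pos'],env.read_state()['joints'])
E
```

```text
(np.float64(2.1595008759032908), np.float64(0.049583879997848884))
(np.float64(359.27543753172864), np.float64(0.052596503101264895))
[ 0.46242072 -0.01584713  0.        ]
[0.45662358 0.0074422  0.        ]
[0.44841098 0.04043543 0.        ]
[0.44599551 0.05013932 0.        ]
[273.60369863 242.2016535 ] [ 0.46381056 -0.01508421  0.35846244] [-1.26484539e-01 -9.93770868e-02  1.86367412e+00  1.53266259e-04
  1.37671434e+00 -3.69227285e-01]
```

The nozzle is aligned to within about 2°. Now the catch: shut the gripper, go down on the paddle's right side, and check the forces.

```bash
python3 -m pendant '[[[-0.1,-0.1,0,0],[0,0,0,0],[0,0,0,0],[0,0,-2,0],[0,0,-3,0],[0,0,-4,0],[0,0,-3,0],[0,0,-2,0],[0,0,-1.4,0],[0,0,0,0],[0,0,0,0],[0,0,0,0]]]' 0; python3 - <<'E'
from h import *
t=shot('side','side4.png');w=shot('wrist','w4.png')
B=cv2.resize(t['img'][160:250,170:260],(400,400),interpolation=cv2.INTER_CUBIC)
cv2.imwrite('pics/v4.png',np.hstack([B,cv2.resize(w['img'][80:384,104:408],(400,400))])[:,:,::-1])
E
```

```text
time: 8.7
ee_pos: [0.4629, -0.0163, 0.2055]
ee_rot: [0.001, 0.616, 0.788, 0.001]
wrist_force: [0.3, 0.7, -0.6]
width: -0.0003
finger_force: 0.0
```

View pics/v4.png

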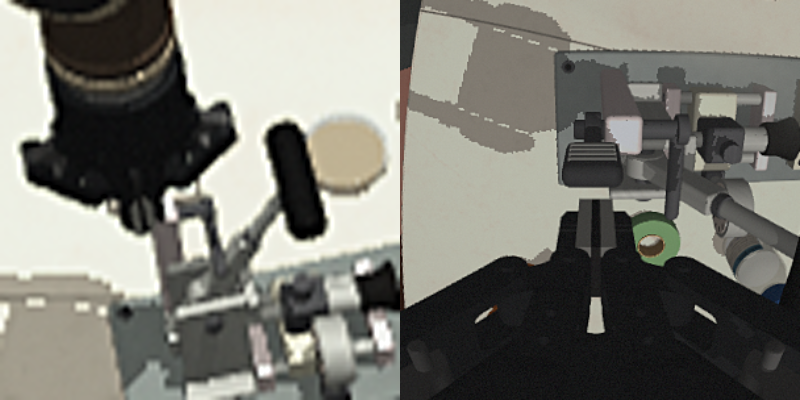

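The wrist half shows the shut fingertips at (595,215) directly to the right of the paddle (593,165), with no contact force. I'll push along the arc.

```bash
python3 -m pendant '[[[-0.1,0.41,0,0],[-0.11,0.41,0,0],[-0.12,0.48,0,0],[-0.12,0.48,0,0],[-0.12,0.48,-0.14,0],[-0.12,0.48,-0.14,0],[-0.1,0.39,-0.3,0],[-0.1,0.39,-0.3,0],[-0.1,0.39,-0.3,0],[-0.1,0.39,-0.3,0],[-0.05,0.18,-0.35,0],[-0.05,0.18,-0.35,0],[-0.05,0.18,-0.35,0],[-0.05,0.18,-0.35,0],[-0.01,0.05,-0.26,0],[-0.01,0.05,-0.26,0],[-0.01,0.05,-0.26,0],[-0.03,0.14,-0.3,0],[0,0,0,0],[0,0,0,0]]]'
```

```text
time: 10.8
ee_pos: [0.4487, 0.0359, 0.1669]
ee_rot: [0.001, 0.616, 0.788, -0.001]
wrist_force: [-5.0, -2.8, 15.2]
width: -0.0002
finger_force: 7.6
```

Contact at about 15 N at the end of travel, so the catch is on its stop. I'll retract, move over the handle (its right half) and take the final check picture.

```bash
python3 -m pendant '[[[0,0,1,0],[0,0,4,0],[0,0,4.5,0],[0,0,4,0],[2.8,-1.6,0,0],[3,-1.6,0,0],[3,-1.6,0,0],[2.5,-1.4,0,0],[0,0,0,0],[0,0,0,0],[0,0,0,0]]]' 0.75; python3 - <<'E'
from h import *
t=shot('side','side5.png');w=shot('wrist','w5.png');u=shot('top','top5.png')
B=cv2.resize(t['img'][160:250,170:260],(400,400),interpolation=cv2.INTER_CUBIC)
cv2.imwrite('pics/v5.png',np.hstack([B,cv2.resize(w['img'][80:384,104:408],(400,400))])[:,:,::-1])
s=env.read_state();print(s['ee_pos'],W((-23,-22,214)))
for n in((-117.5,80,145),(-23,0,214)):print(n,proj(t,W(n)),fproj(w,W(n)))
E
```

```text
time: 11.9
ee_pos: [0.5603, -0.0247, 0.2992]
ee_rot: [-0.001, 0.616, 0.788, -0.0]
wrist_force: [-0.2, -0.2, 1.0]
width: 0.0638
finger_force: 0.0
[ 0.5605527  -0.02452508  0.2997861 ] [ 0.56233509 -0.02601415  0.214     ]
(-117.5, 80, 145) [198.84598809 197.10553644] [154.9658255   75.03802911]
(-23, 0, 214) [236.2495444  200.57801441] [255.45364275 177.20848591]
```

View pics/v5.png

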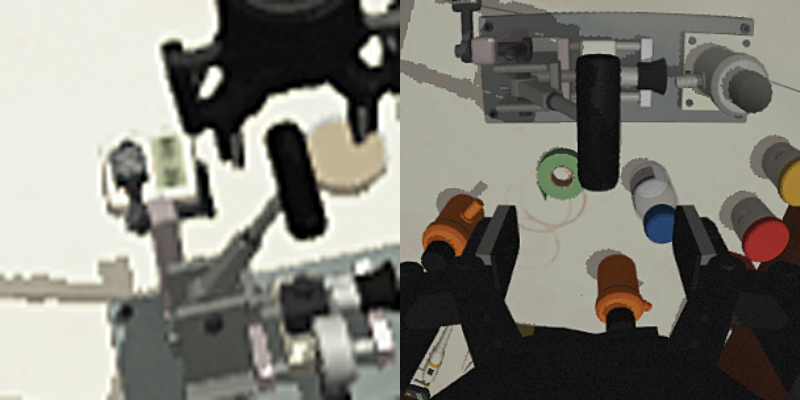

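The catch lies fully over: the paddle is at side px (199,196), and 1.6 rad predicts (199,197). In the wrist half, the nozzle (680,80) lines up with the cup (655,78). Next I'll descend and grip the handle.

```bash
python3 -m pendant '[[[0.2,-0.1,-2,0],[0,0,-3,0],[0,0,-2,0],[0,0,-1.4,0],[0,0,0,0],[0,0,0,0],[0,0,0,0]]]' && python3 -m pendant '[[[0,0,0,0],[0,0,0,0],[0,0,0,0],[0,0,0,0],[0,0,0,0],[0,0,0,0],[0,0,0,0]]]' 0
```

```text
time: 12.75
ee_pos: [0.5644, -0.0262, 0.2173]
ee_rot: [0.001, 0.616, 0.788, 0.001]
wrist_force: [0.7, -0.4, -0.0]
width: 0.0641
finger_force: 0.0
time: 13.45
ee_pos: [0.5625, -0.0265, 0.2168]
ee_rot: [-0.001, 0.616, 0.788, -0.001]
wrist_force: [-3.2, -1.1, 4.8]
width: 0.0222
finger_force: 58.6
```

```bash
python3 -m pendant '[[[-0.57,-0.14,0.28,0],[-0.57,-0.14,0.28,0],[-0.59,-0.15,0.23,0],[-0.59,-0.15,0.22,0],[-0.61,-0.15,0.16,0],[-0.61,-0.15,0.16,0],[-0.62,-0.15,0.1,0],[-0.62,-0.15,0.1,0],[-0.63,-0.16,0.03,0],[-0.63,-0.16,0.03,0],[-0.63,-0.16,-0.03,0],[-0.63,-0.16,-0.03,0],[-0.62,-0.16,-0.1,0],[-0.62,-0.15,-0.1,0],[-0.2,-0.05,-0.05,0],[-0.2,-0.05,-0.05,0],[0,0,0,0],[0,0,0,0],[0,0,0,0]]]'; python3 - <<'E'
from h import *
t=shot('top','top6.png');s=env.read_state();print(s['ee_pos'],W((-110.8,-22,227.4)),s['wrist_force'],s['width'])
E
```

```text
time: 15.35
ee_pos: [0.4856, -0.0463, 0.2374]
ee_rot: [0.011, 0.617, 0.786, 0.011]
wrist_force: [9.6, 10.1, 18.3]
width: 0.0222
finger_force: 61.8
[ 0.48560858 -0.04624637  0.23735031] [ 0.47713493 -0.04722199  0.2274    ] [ 9.62167407 10.61239996 18.22011107] 0.02209395209973601
```

```bash
cat > cup.py <<'E'
from h import *
def cup(f,x0,y0,x1,y1,t=45):
    m=(f['img'][y0:y1,x0:x1].max(2)<t).astype(np.uint8)
    n,l,s,c=cv2.connectedComponentsWithStats(m)
    return [(int(s[i,4]),np.round(c[i]+[x0,y0],1),s[i,:4]+[x0,y0,0,0]) for i in range(1,n) if s[i,4]>20]
for n in('top0.png','top6.png'):print(n,cup(load(n),258,158,285,188))
f=shot('side','sidex.png')
for g in (load('side0.png'),f):print('side',cup(g,240,205,272,235))
for q in(0,.6,.7):
  p=W((41-12+29*q/.7,0,57));print(q,proj(load('top0.png'),p),proj(f,p))
s=env.read_state();print(s['ee_pos'],s['ee_rot'],s['wrist_force'],s['torque'],s['joint_torque'],s['joints'])
E
python3 cup.py
```

```text
top0.png [(102, array([271.5, 181.3]), array([265, 176,  13,  12]))]
top6.png [(103, array([269.1, 172. ]), array([263, 167,  13,  12]))]
side [(21, array([240.9, 208.6]), array([240, 205,   3,   8])), (77, array([254.8, 224.9]), array([250, 219,  10,  12]))]
side [(78, array([263.2, 223.1]), array([258, 218,  11,  11])), (24, array([247.3, 229.5]), array([242, 228,  10,   4]))]
0 [271.967683   181.49439287] [255.05841623 225.19696066]
0.6 [269.71649184 172.49461417] [263.1505878  223.46308898]
0.7 [269.34178576 170.99661973] [264.49546298 223.17492888]
[ 0.48561555 -0.04621841  0.23736378] [0.01086553 0.61739836 0.78649153 0.01150136] [10.21975615  9.78531124 19.0769466 ] [ 1.78019822 -2.38980766 -0.14296999] [ -5.18115968 -18.17125797 -13.15463215  -3.545788     3.02444145
  -0.17702702] [-0.19064232  0.03664567  1.98087192  0.01183901  1.09425716 -0.43565364]
```

```bash
python3 -m pendant '[[[0,0,0.3,0],[-0.2,-0.05,0.3,0],[-0.3,-0.08,0.1,0],[0,0,0,0],[0,0,0,0]]]'; python3 cup.py|grep -v top
```

```text
time: 15.95
ee_pos: [0.4764, -0.0486, 0.2371]
ee_rot: [0.008, 0.617, 0.787, 0.007]
wrist_force: [15.4, 5.0, -7.5]
width: 0.0217
finger_force: 60.4
side [(21, array([240.9, 208.6]), array([240, 205,   3,   8])), (77, array([254.8, 224.9]), array([250, 219,  10,  12]))]
side [(79, array([264.5, 222.8]), array([259, 217,  11,  11])), (23, array([248.8, 229.5]), array([243, 228,  10,   4]))]
0 [271.967683   181.49439287] [255.05841623 225.19696066]
0.6 [269.71649184 172.49461417] [263.1505878  223.46308898]
0.7 [269.34178576 170.99661973] [264.49546298 223.17492888]
[ 0.47635925 -0.04859284  0.23707649] [0.00747621 0.61665436 0.7871645  0.00731862] [14.81989237  4.2911098  -7.82505515] [ 0.79887255 -3.07952145  0.14613971] [ -2.96833813 -29.7725594  -21.90656126  -2.13562846   4.75548416
   0.12996624] [-0.19658243  0.02474091  1.9936031   0.00707853  1.10331092 -0.44144848]
```

The handle is at the stop position and the cup has moved its full travel. I'll add a little extra pull and check that nothing moves further.

```bash
python3 -m pendant '[[[-0.2,-0.05,-0.1,0],[-0.2,-0.05,-0.1,0],[0,0,0,0],[0,0,0,0],[0,0,0,0],[0,0,0,0]]]'; python3 cup.py|grep -v top; python3 - <<'E'
from h import *
t=shot('top','top9.png')
a=load('top0.png')
for n,(x0,y0,x1,y1) in dict(paddle=(262,228,285,250),knob=(255,140,275,165)).items():
    for f in(a,t):
        m=(f['img'][y0:y1,x0:x1].max(2)<45);print(n,m.sum(),[np.round(c.mean(),1) for c in np.nonzero(m)])
E
```

```text
time: 16.6
ee_pos: [0.4759, -0.0487, 0.237]
ee_rot: [0.01, 0.617, 0.787, 0.011]
wrist_force: [21.0, 7.4, -5.8]
width: 0.0218
finger_force: 60.6
side [(21, array([240.9, 208.6]), array([240, 205,   3,   8])), (77, array([254.8, 224.9]), array([250, 219,  10,  12]))]
side [(78, array([264.4, 222.9]), array([259, 217,  11,  11])), (23, array([248.8, 229.5]), array([243, 228,  10,   4]))]
0 [271.967683   181.49439287] [255.05841623 225.19696066]
0.6 [269.71649184 172.49461417] [263.1505878  223.46308898]
0.7 [269.34178576 170.99661973] [264.49546298 223.17492888]
[ 0.4759231  -0.04876027  0.23701088] [0.01047122 0.61691731 0.78688434 0.01079004] [21.19395378  8.16928381 -6.61136324] [ 1.4037581  -3.84644437  0.22581151] [ -4.98308614 -28.43836963 -18.55617285  -3.34084623   6.05392456
   0.14896395] [-0.19933694  0.01865933  2.00011793  0.01111834  1.09443714 -0.44527457]
paddle 17 [np.float64(10.2), np.float64(8.6)]
paddle 175 [np.float64(11.3), np.float64(14.6)]
knob 138 [np.float64(12.4), np.float64(9.8)]
knob 123 [np.float64(11.1), np.float64(9.6)]
```

The extra 4 mm of commanded pull moved the handle only 0.5 mm and the force rose to 21 N, so the lever is on its stop with the cup fully forward.

```bash
python3 -c "
from plant import env
print(env.hand_in())"
```

```text
the job is handed in; nothing more can be done
None
```

The job is handed in at about 17 s, with no verdict returned: the nozzle is within about 2° of the coupling, the catch is fully over, and the lever is held against its stop with the cup at full travel.

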